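# Open the desk towel dispenser with its pin key

## Robot

A 6-joint arm with a two-finger parallel gripper is mounted at the origin on the work surface. World frame = base frame: x ahead of the robot, y to its left, z up, the work surface at z = 0. Lengths are in mm, angles in rad, forces in N, time in s.
With the tool pointing down it reaches from about 350 to 775 mm from the base axis. Payload 7.3 kg.
Tool frame: the origin (TCP) lies midway between the tips of the shut fingers; the grasp point (between the pads) lies 19 mm behind it (bot.tcp_to_grasp is the distance from the TCP to the grasp point, in mm); z points along the fingers, y is the line along which they close (so a half turn about z gives the same grasp; the last joint's range is limited). The gripper opens to 92 mm and grips with 3 to 60 N. Pads are 19 mm wide; open, the fingers measure 130 mm over their backs; the gripper's body (75 mm by 190 mm) begins 47 mm behind the grasp point.
Start: joints at [1.172, 0.342, 1.524, -0, 1.275, -0.146], TCP at [131.295, 508.337, 226.741] pointing down, gripper open.
Joint ranges: [-2.53, 2.53], [-0.77, 2.02], [0.04, 2.7], [-1, 4.14], [0.28, 2.66], [-3.11, 3.11]. Speed limits (rad/s): [2.57, 2.57, 3.14, 3.14, 3.14, 3.14].

## Interface

Orientations are given as [roll, pitch, yaw] about the fixed x, y, z axes, in that order (R = Rz(yaw) Ry(pitch) Rx(roll)).
In Python, from plant import bot, viewer gives the robot as it stands. The module is installed in compiled form; this text tells all that it offers.
- The arm moves only by the shell command python3 -m handwheel 'ROWS'. ROWS is text: rows parted by semicolons, each of 7 numbers parted by spaces: the shift along the tool's x, y, z scaled (see below), then the turn, a rotation vector about the tool's x, y, z scaled (see below), then the opening, from -1 (shut) to 1 (fully open), so that 0 is half open. In form: tx ty tz rx ry rz gripper; .... A call has 1 to 8 rows; each row is the pose to reach, as a shift and turn from the pose commanded when the call began, along the tool's axes at that moment, turning the shorter way round; what a row does not reach only later rows make up. The controller multiplies each number of a shift by 10 cm and each number of a turn by pi rad. A row lasts 1/12 s, in which the tool goes at most 41.7 mm and 7.16 degrees, less where a joint would pass 70% of its speed; a pose out of reach is approached as far as the arm can. A call with a number of a shift or a turn outside -1 to 1 is refused whole. A call with a gripper value outside its range is refused whole. The fingers move at their own pace and stop on an object; the grip force is fixed at half the most. Time passes only in rows, so rows that repeat a pose let the fingers close. It gives the time, the measured TCP pose, the force, the opening and the grip force at its end, in the units of the state.
- bot.get_obs(): the state, without advancing time (a new reading comes with each control period).
- viewer.capture(name): name is "side" or "top"; returns a dict with "frame" (400x640x3 uint8, red, green, blue), "fov_y" (degrees; the focal length in pixels is half the picture's height over the tangent of half this angle, whatever the lens; pixels are square), "cx", "cy" (the principal point, pixels), "T" (4x4, takes a point from camera to world coordinates). Camera axes: x right, y down, z forward; pixel columns grow to the right and rows downward; lengths in mm; the calibration is good to about 2 mm. A picture is of the moment at which its call begins. There is no depth.
- bot.close_job(): hands the job in; it is judged then, once.
Trained networks look in a picture, given as the dict that the camera call returned (one of the last four; its "shot" number tells which), for a name from the list of things; names that differ only in an ending like _2 or _b are one class to them, and where a whole thing is asked for, a point or a joint stands for the part that bears it (a point fixed in the world has none). Each returns a list of dicts, best first, with "score" (0 to 1); they miss things now and then, are a little off and sometimes report something else, mostly with a low value. They report only what shows in the picture. A call takes as long as a camera call. They do not tell look-alikes from the thing itself.
- viewer.recognise(target, picture): "centre" ([column, row] in pixels, amid what is visible of it).
- viewer.cut_out(target, picture): "pixels" (400x640 bool, what is visible of it) and "centre" ([column, row] in pixels, amid what is visible of it).
The state is a dict: "time": time; "joint_positions": joint angles; "dq": joint speeds; "tau": joint torques, N m; "tool_pos": TCP position; "tcp_rot": TCP orientation; "contact_force": force on the tool from outside, world axes, zero at the start; "moment": the same for the moment, N m; "grip_width": finger opening in mm; "finger_force": force on a finger pad.
Only numpy, scipy, OpenCV 4.12 (cv2) and the standard library are available. Lean on these libraries where they do the work, as an engineer would, in place of code of your own. Each camera call takes 0.05 s, during which the arm holds its last target. There are 200 camera calls.

## Task

The paper-towel dispenser on the reception desk is nearly empty and has to be opened for refilling. Take the pin key out of the desk organiser, push its pin through the keyhole in the dispenser's lock plate until the hidden catch lets the cover spring ajar, then swing the cover down fully open and put the key back upright in its own socket. Feel your way gently: the dispenser stands no more than about 20 N (2 kg) from the key or the hand, and everything else on the desk stays as it is.

Things in the scene. Friction and masses are not known exactly. Their poses are not given: they have to be found in the camera images.
- key: Dispenser key: grey plastic paddle on a steel pin, standing pin down in a socket of the organiser (the only flat-sided thing there). Origin at the centre of its shoulder's underside, z up. Shoulder plate 28 (x) x 20 (y) x 4 mm; paddle above it 24 (x) x 12 (y) mm, up to 44 mm above the origin: grip it across y. Pin 5.5 mm thick, round nose, 40 mm long below the origin. About 40 g.
- key_tip (a point): End of the key's pin, 40 mm below the key's origin.
- organiser: Heavy black desk organiser, fixed, 150 (x) x 70 (y) x 58 mm high, origin at the centre of its underside. Three round sockets, 12 mm wide, 48 mm deep, in its top at x = -48, 0, +48 mm, y = 0: one holds the key, resting on its shoulder (key origin level with the organiser's top), the others a highlighter and a stylus, which reach up to 55 mm above the top.
- dispenser: White countertop paper-towel dispenser, fixed, 140 (x, depth) x 220 (y, width) x 150 mm high, origin at the centre of its underside, grey cover in front, on its -x side. On its roof lies a steel lock plate, 30 (x) x 70 (y) x 3 mm, upper face 153 mm above the origin, with one round keyhole, 9 mm wide, at x = -28 mm. The plate sits on slotted screws: see lock_mid.
- lock_mid (a point): Middle of the keyhole's possible places, on the upper face of the lock plate; axes as the dispenser's. The keyhole itself lies anywhere from 8 mm to the -y side to 8 mm to the +y side of this point (x = 0) and is not measured: look or feel for it.
- catch (a point): Middle of the hidden spring catch's striker pad at its highest, 12 mm straight below lock_mid; the pad is 34 mm wide along y. As adjusted, the pad sits 0 to 12 mm lower (not measured). Pressing it starts at about 3.5 N and rises 0.7 N per mm; the catch lets go after about 7 mm (8 to 11 N), the cover springs ajar, and after 9.5 mm the pad is hard against its stop.
- cover (a joint): Angle of the dispenser's front cover: 0 shut, about 0.3 sprung ajar, 1.5 rad fully open (lying level in front of the dispenser). The hinge is stiff (0.17 N m) and holds the cover where it is left.
- hinge (a point): Middle of the cover's hinge line, which runs along the dispenser's y axis, 73 mm in front of its origin and 18 mm above the desk. Axes as the dispenser's. The cover is a panel 6 mm thick (inner face 3 mm behind the hinge line when shut), 220 mm wide, reaching 131 mm up from the hinge, with a towel slot 120 mm wide between 28 and 55 mm from the hinge.
- cover_edge (a point): Middle of the cover's upper edge, 131 mm from the hinge. Behind the cover, a hooked strike 24 mm wide stands 27 mm in from the panel at the middle, 96 to 109 mm from the hinge, and a spring plunger pushes 85 mm to the +y side of the middle; the rest of the inner face is plain.
- highlighter: White highlighter standing in another socket of the organiser. To be left alone.
- stylus: Black stylus standing in another socket of the organiser. To be left alone.
- tea_cup: Paper tea cup with a straw, 113 mm high, on the desk. To be left alone.
- tumbler: Blue tumbler with a straw, 205 mm high in all. To be left alone.
- water_bottle: Clear water bottle, 180 mm high. To be left alone.
- smartphone: Black smartphone lying on the desk. To be left alone.
- stapler: Black stapler, 140 mm long, on the desk. To be left alone.
- tape: Grey tape dispenser, 120 mm long. To be left alone.
Mind the look-alikes: they are no part of the job. Leave any orange look-alike of the organiser alone.

How it is judged:
By the outcome, as a careful person would: the job done as asked, in the order asked, and still so for the second after the job is handed in, with the robot touching nothing.
It also fails if it takes over 72 s, if anything falls off the work surface, if the arm or the gripper's body presses on something with over 40 N, if the wrist force passes 120 N, or if a joint passes its speed limit or range.

## Working session

There is one attempt and no reset: what is moved stays moved. The work goes in short steps, Python scripts to look and compute and a shell command to move; the robot and the scene stay as the last step left them, time stands still between calls to the robot, and variables do not carry over. Pictures are saved under pics/ and viewed, at most 10 in all, crops included, and the job is handed in when it is done.

```bash
mkdir -p pics; cat > h.py <<'E'
import numpy as np,cv2,pickle
from plant import bot,viewer
from scipy.spatial.transform import Rotation as R
def cam(p):
    f=200/np.tan(np.radians(p["fov_y"])/2); return f,p["cx"],p["cy"],np.array(p["T"])
def proj(p,X):
    f,cx,cy,T=cam(p); c=(np.linalg.inv(T)@np.c_[np.atleast_2d(X),np.ones(len(np.atleast_2d(X)))].T)[:3]
    return np.c_[cx+f*c[0]/c[2],cy+f*c[1]/c[2]]
def onz(p,uv,z):
    f,cx,cy,T=cam(p); d=T[:3,:3]@np.array([(uv[0]-cx)/f,(uv[1]-cy)/f,1]); o=T[:3,3]
    return o+d*(z-o[2])/d[2]
def save(p,n): cv2.imwrite("pics/"+n,cv2.cvtColor(p["frame"],cv2.COLOR_RGB2BGR))
E
python3 - <<'E'
from h import *
print(bot.get_obs())
for n in("top","side"):
    p=viewer.capture(n); save(p,n+"0.png"); print(n,p["fov_y"],p["cx"],p["cy"],np.round(p["T"],3).tolist())
    pickle.dump(p,open(n+"0.pkl","wb"))
    for t in("key","organiser","dispenser","cover","highlighter","stylus"):
        print(t,[(np.round(r["centre"]).tolist(),round(r["score"],2)) for r in viewer.recognise(t,p)][:4])
a=cv2.imread("pics/top0.png");b=cv2.imread("pics/side0.png")
E
```

```text
{'time': 0.0, 'joint_positions': array([ 1.17198417e+00,  3.42726363e-01,  1.52506494e+00,  2.07922602e-05,
        1.27539251e+00, -1.45977941e-01]), 'dq': array([-1.75051246e-04, -5.20439659e-04,  6.35151581e-04, -9.43655900e-04,
       -9.46785761e-05, -2.92855163e-04]), 'tau': array([ 1.33465786e-03, -4.31230474e+01, -2.44220960e+01,  7.18296412e-02,
        5.59654017e-02, -1.43762286e-04]), 'tool_pos': array([131.12164866, 507.92104601, 226.02635447]), 'tcp_rot': array([-3.14002131e+00, -2.51119757e-04,  2.88875217e+00]), 'contact_force': array([-0.19880293,  0.35228346, -0.18724147]), 'moment': array([-0.02814968,  0.04151774, -0.0171969 ]), 'finger_force': 0.0, 'grip_width': 91.95367791842132}
top 50.810060159713125 317.9239326355398 198.87473741456034 [[-0.008, -0.99, 0.142, 376.703], [-1.0, 0.008, -0.004, 10.468], [0.003, -0.142, -0.99, 1348.556], [0.0, 0.0, 0.0, 1.0]]
key [([364.0, 203.0], 0.43)]
organiser [([280.0, 120.0], 0.92), ([360.0, 205.0], 0.81), ([375.0, 282.0], 0.7)]
dispenser [([250.0, 177.0], 0.56)]
cover [([254.0, 178.0], 0.72), ([435.0, 147.0], 0.66), ([254.0, 204.0], 0.6)]
highlighter []
stylus [([436.0, 235.0], 0.29)]
side 55.94742306007627 318.94732410967373 204.5262790711767 [[0.808, -0.316, 0.498, -10.556], [-0.59, -0.444, 0.674, -740.298], [0.008, -0.838, -0.545, 721.285], [0.0, 0.0, 0.0, 1.0]]
key [([349.0, 242.0], 0.45)]
organiser [([346.0, 257.0], 0.84), ([361.0, 188.0], 0.72), ([286.0, 301.0], 0.63)]
dispenser [([303.0, 186.0], 0.87)]
cover [([288.0, 187.0], 0.67)]
highlighter [([363.0, 237.0], 0.64), ([385.0, 219.0], 0.63)]
stylus [([347.0, 257.0], 0.67)]
```

View pics/top0.png

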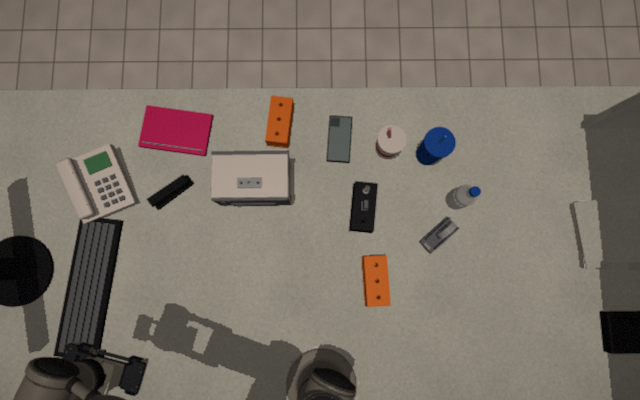

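View pics/side0.png

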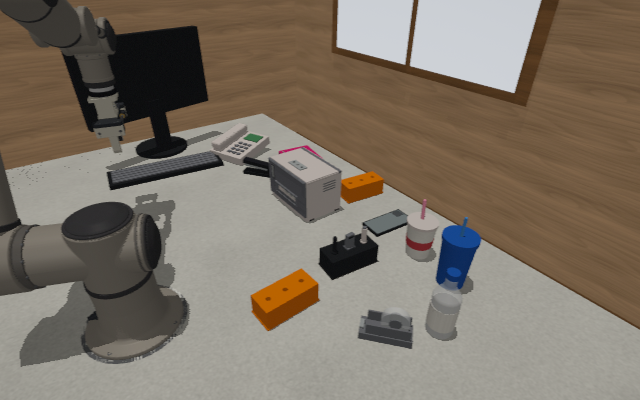

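Top view: the black organiser is at (364,207) and the dispenser at (250,178), cover towards the robot, with the lock plate at about (249,183). Candidates for the key are the grey flat thing in the black organiser (top 364,204; side 349,241), the white highlighter (top 366,188; side 364,233) and the black stylus (top 362,220; side 335,243). The orange organisers at (280,120) and (376,280) are empty decoys. I choose the middle one and will check it in a close crop.

```bash
python3 - <<'E'
from h import *
a=cv2.imread("pics/top0.png");b=cv2.imread("pics/side0.png")
c=lambda i,x,y,w,h,s:cv2.resize(i[y:y+h,x:x+w],None,fx=s,fy=s,interpolation=cv2.INTER_CUBIC)
m=np.zeros((600,800,3),np.uint8)
m[:280,:400]=c(a,205,145,100,70,4)      # dispenser top
m[:280,400:]=c(a,335,170,80,56,5)
m[290:590,:400]=c(b,260,140,100,75,4)
m[290:590,400:]=c(b,310,215,80,60,5)
cv2.imwrite("pics/m0.png",m)
E
```

```text
(no output)
```

View pics/m0.png

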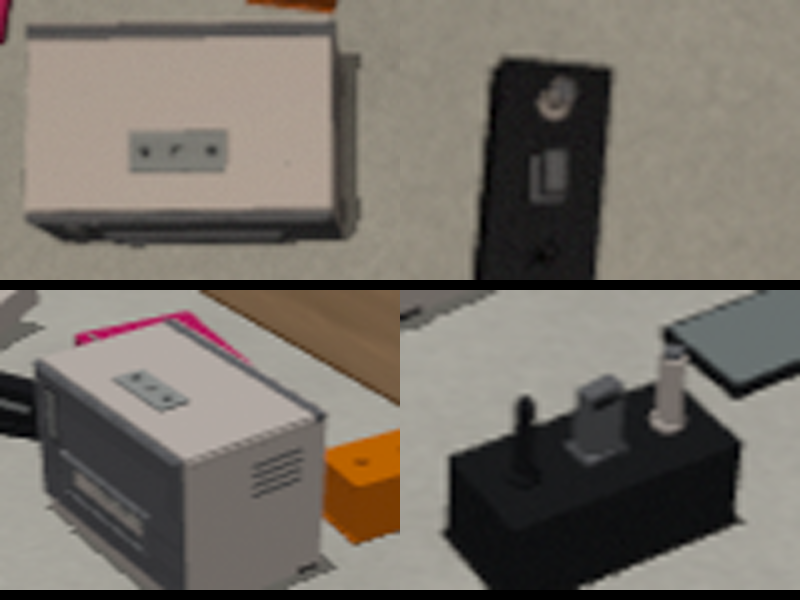

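The crop confirms it: the flat grey paddle in the middle socket is the key, with the white highlighter on the far side (+x) and the black stylus on the near side. The plate shows three marks, and the middle one could be the keyhole. Next I fit poses from the masks.

```bash
cat >> h.py <<'E'
from scipy.optimize import minimize
def box(x,y,yaw,dx,dy,z0,z1):
    c=np.array([[sx*dx/2,sy*dy/2] for sx in(-1,1) for sy in(-1,1)]); r=np.array([[np.cos(yaw),-np.sin(yaw)],[np.sin(yaw),np.cos(yaw)]])
    q=c@r.T+[x,y]; return np.vstack([np.c_[q,np.full(4,z)] for z in(z0,z1)])
def hull(p,X,s=4):
    m=np.zeros((400*s,640*s),np.uint8); h=cv2.convexHull(((proj(p,X)+.5)*s).astype(np.float32))
    cv2.fillConvexPoly(m,h.astype(np.int32),1); return cv2.resize(m.astype(np.float32),(640,400),interpolation=cv2.INTER_AREA)
E
python3 - <<'E'
from h import *
ps=[viewer.capture(n) for n in("top","side")]
def fit(t,near,x0,dims,masks=None):
    ms=[]
    for p,c in zip(ps,near):
        r=min(viewer.cut_out(t,p),key=lambda r:np.hypot(*(np.array(r["centre"])-c))); ms.append(r["pixels"].astype(np.float32)); print(t,r["centre"],r["score"],r["pixels"].sum())
    cost=lambda v:sum(1-np.minimum(h:=hull(p,box(v[0],v[1],v[2],*dims)),m).sum()/np.maximum(h,m).sum() for p,m in zip(ps,ms))
    b=minimize(cost,x0,method="Nelder-Mead",options=dict(initial_simplex=np.array([x0]+[np.array(x0)+d for d in np.diag([15,15,.1])]),xatol=.01,fatol=1e-5)); print(t,b.x,b.fun); 
    for p,m in zip(ps,ms): 
        v=b.x;h=hull(p,box(v[0],v[1],v[2],*dims)); print(" iou",np.minimum(h,m).sum()/np.maximum(h,m).sum())
    return b.x
o0=onz(ps[0],(364,207),58);d0=onz(ps[0],(250,177),150); print(o0,d0)
o=fit("organiser",[(364,207),(346,257)],[o0[0],o0[1],-.05],(150,70,0,58))
d=fit("dispenser",[(250,177),(303,186)],[d0[0],d0[1],0],(140,220,0,150))
np.save("pose.npy",[o,d])
# key paddle top, plate marks
for p,uv in zip(ps,[(364,203),(349,240)]):
    r=viewer.cut_out("key",p)
    for q in r[:2]: print("key",q["centre"],q["score"],q["pixels"].sum())
g=cv2.cvtColor(ps[0]["frame"],cv2.COLOR_RGB2GRAY)
print(g[178:190,234:266])
rot=lambda a:np.array([[np.cos(a),-np.sin(a)],[np.sin(a),np.cos(a)]])
for p in ps:
    L=np.array([[-28,k] for k in(-35,-8,0,8,35)])@rot(d[2]).T+d[:2]; print("lockmid line",np.round(proj(p,np.c_[L,np.full(5,153)]),1).tolist())
    print("key top",proj(p,[[*o[:2],102],[*o[:2],58]]))
print(L)
E
```

```text
[ 535.10087912 -137.10663009   58.        ] [613.84506389 201.52617052 150.        ]
organiser [362.6, 210.4] 0.74 1031
organiser [347.7, 256.5] 0.65 1630
organiser [ 5.38221629e+02 -1.36192550e+02 -9.99538511e-02] 0.3486102223396301
 iou 0.82689065
 iou 0.82449913Traceback (most recent call last):
  File "<stdin>", line 14, in <module>
  File "<stdin>", line 6, in fit
ValueError: min() iterable argument is empty
```

```bash
python3 - <<'E'
from h import *
from scipy.optimize import least_squares
ps=[pickle.load(open(n+"0.pkl","rb")) for n in("top","side")]
rot=lambda a:np.array([[np.cos(a),-np.sin(a)],[np.sin(a),np.cos(a)]])
def solve(loc,obs,x0):   # loc: list of (x,y,z), obs: list of (cam,uv)
    f=lambda v:np.concatenate([(proj(ps[c],[[*(rot(v[2])@np.array(l[:2])+v[:2]),l[2]]])[0]-uv) for l,(c,uv) in zip(loc,obs)])
    r=least_squares(f,x0,loss="soft_l1"); print(r.x,np.round(r.fun.reshape(-1,2),1).tolist()); return r.x
# top: image right=-y, image up=+x
T=lambda u,v:(0,np.array([205+u/4,145+v/4])-.4); S=lambda u,v:(1,np.array([260+u/4,140+(v-290)/4])-.4)
d=solve([(70,110,150),(70,-110,150),(-70,110,150),(-70,-110,150)]*2,[T(27,25),T(335,22),T(25,213),T(333,210),S(168,321),S(325,413),S(38,362),S(187,465)],[614,201,0])
To=lambda u,v:(0,np.array([335+u/5,170+v/5])-.4); So=lambda u,v:(1,np.array([310+u/5,215+(v-290)/5])-.4)
o=solve([(75,35,58),(75,-35,58),(-75,35,58),(-75,-35,58),(75,-35,58)],[To(102,58),To(213,67),So(449,456),So(512,530),So(740,441)],[535,-137,-.1])
np.save("pose.npy",[o,d])
g0=cv2.cvtColor(ps[0]["frame"],cv2.COLOR_RGB2GRAY);g1=cv2.cvtColor(ps[1]["frame"],cv2.COLOR_RGB2GRAY)
print(g0[177:189,236:264]); print(g1[228:246,286:308])
for p in ps:
    L=np.array([[-28+a,k] for a,k in((0,-35),(0,-8),(0,0),(0,8),(0,35),(15,0),(-15,0))])@rot(d[2]).T+d[:2]; print("lock line",np.round(proj(p,np.c_[L,np.full(7,153)]),1).tolist())
    print("key",proj(p,[[*o[:2],102],[*o[:2],62]]).round(1).tolist())
print(L)
m=np.zeros((600,800,3),np.uint8)
c=lambda i,x,y,w,h,s:cv2.resize(i[y:y+h,x:x+w],None,fx=s,fy=s,interpolation=cv2.INTER_LANCZOS4)
B=[cv2.cvtColor(p["frame"],cv2.COLOR_RGB2BGR) for p in ps]
m[:300]=c(B[0],229,175,40,15,20); m[300:,:400]=c(B[1],280,174,40,30,10)
m[300:,400:]=c(B[0],345,178,40,30,10)
cv2.imwrite("pics/m1.png",m)
E
```

```text
[6.22306234e+02 2.02354791e+02 9.98594161e-03] [[0.8, 0.4], [-0.8, -0.1], [0.5, 0.8], [0.1, 0.3], [1.1, -0.6], [0.3, -0.7], [0.2, -1.0], [-0.5, -1.2]]
[ 614.82258938 -224.83356446    1.08767138] [[10.0, -0.8], [-2.3, -22.1], [-12.6, 24.9], [1.2, 7.5], [-62.8, -10.3]]
[[158 148 148 147 149 147 148 148 145 148 149 149 147 147 146 136 132 134
  133 133 132 135 132 135 134 141 155 162]
 [154 138 129 130 130 129 129 129 129 129 129 128 129 128 127 121 118 119
  121 120 118 117 120 121 120 128 151 160]
 [155 134 122 122 122 122 124 122 122 122 123 122 122 124 122 123 122 121
  122 124 123 123 122 122 121 129 149 160]
 [154 133 118 120 118 119 120 120 118 120 120 119 118 119 119 121 121 120
  121 123 122 120 122 121 123 129 150 160]
 [156 130 119 114 103 101 112 119 117 120 119 110  94  90 104 116 120 121
  120 120 111  95  96 113 122 129 151 163]
 [153 134 119 103  80  68  99 117 119 118 118 102  72  92 110 117 119 120
  119 121  93  61  62 102 120 127 149 160]
 [154 133 119 113  83  55  97 119 121 121 119 103  97 114 121 121 122 121
  121 121 106  84  81 107 122 127 150 161]
 [156 134 119
[... 2071 characters left out ...]
163 162 163 163 164 164 164 166 166 165 163 162 164 166 165 164
  163 162 161 161]
 [161 161 162 162 163 164 165 166 165 165 165 164 163 164 167 166 164 163
  163 163 163 164]]
lock line [[261.7, 183.3], [252.3, 183.4], [249.5, 183.5], [246.8, 183.5], [237.4, 183.7], [249.6, 178.3], [249.5, 188.6]]
key [[394.1, 178.7], [391.8, 181.2]]
lock line [[303.2, 168.3], [298.5, 165.2], [297.2, 164.3], [295.8, 163.4], [291.4, 160.5], [300.9, 163.1], [293.4, 165.5]]
key [[393.0, 239.6], [391.2, 251.2]]
[[594.65713215 167.07693445]
 [594.3875162  194.07558825]
 [594.30763    202.07518938]
 [594.22774379 210.0747905 ]
 [593.95812785 237.07344431]
 [609.30688211 202.22497601]
 [579.30837789 201.92540274]]
```

View pics/m1.png

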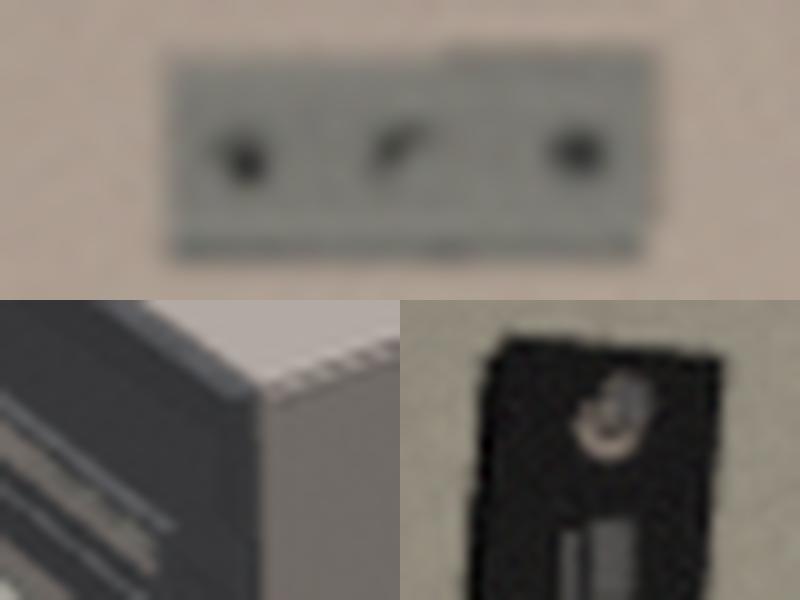

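Enlarged plate: screws are at columns 240.8 and 257.5. The middle mark is a dark crescent at the upper left of a hole around (248.9, 182.4), so the keyhole is close to lock_mid. The organiser fit went wrong because I left out the 400-pixel montage offset, so I'll fix that.

```bash
python3 - <<'E'
from h import *
from scipy.optimize import least_squares
ps=[pickle.load(open(n+"0.pkl","rb")) for n in("top","side")]
rot=lambda a:np.array([[np.cos(a),-np.sin(a)],[np.sin(a),np.cos(a)]])
def solve(loc,obs,x0):
    f=lambda v:np.concatenate([(proj(ps[c],[[*(rot(v[2])@np.array(l[:2])+v[:2]),l[2]]])[0]-uv) for l,(c,uv) in zip(loc,obs)])
    r=least_squares(f,x0,loss="soft_l1"); print(r.x,np.round(r.fun.reshape(-1,2),1).tolist()); return r.x
To=lambda u,v:(0,np.array([335+(u-400)/5,170+v/5])-.4); So=lambda u,v:(1,np.array([310+(u-400)/5,215+(v-290)/5])-.4)
o=solve([(75,35,58),(75,-35,58),(-75,35,58),(-75,-35,58),(75,-35,58)],[To(502,58),To(613,67),So(449,456),So(512,530),So(740,441)],[535,-137,-.1])
d=np.array([622.3,202.35,.01])
np.save("pose.npy",[o,d])
# key paddle top face centre: top crop (555,170); side crop (600,392)
print("key by top image", onz(ps[0],To(555,170)[1],102), "shoulder left/bottom corner", onz(ps[0],To(531,203)[1],62))
for p in ps: print(proj(p,[[*o[:2],102],[*o[:2],62]]).round(1).tolist())
k=lambda x,y,z:[*(rot(o[2])@[x,y]+o[:2]),z]
print("paddle corners top",[(np.array(proj(ps[0],[k(x,y,102)])[0]-[335,170]+.4)*5+[400,0]).round().tolist() for x in(-12,12) for y in(-6,6)])
print("paddle corners side",[(np.array(proj(ps[1],[k(x,y,102)])[0]-[310,215]+.4)*5+[400,290]).round().tolist() for x in(-12,12) for y in(-6,6)])
print("hole",onz(ps[0],(248.9,182.4),153))
b=bot.get_obs();M=R.from_euler("xyz",b["tcp_rot"]);print(b["tool_pos"],M.as_matrix().round(3).tolist())
E
```

```text
[ 5.38165392e+02 -1.37541909e+02 -1.04945081e-01] [[-0.1, -0.0], [0.1, 0.3], [-0.6, -0.1], [0.3, 0.0], [0.5, -0.1]]
key by top image [ 539.89226638 -137.09693634  102.        ] shoulder left/bottom corner [ 524.77249672 -126.57040342   62.        ]
[[365.8, 204.2], [364.3, 205.9]]
[[349.5, 233.5], [348.7, 245.0]]
paddle corners top [[564.0, 194.0], [544.0, 192.0], [567.0, 154.0], [547.0, 152.0]]
paddle corners side [[587.0, 397.0], [575.0, 385.0], [624.0, 384.0], [611.0, 372.0]]
hole [597.42916138 203.98319024 153.        ]
[131.28340481 508.32278028 226.7432434 ] [[-0.968, 0.25, 0.0], [0.25, 0.968, 0.0], [-0.0, 0.0, -1.0]]
```

```bash
cat > d.py <<'E'
import sys
from h import *
b=bot.get_obs(); M=R.from_euler("xyz",b["tcp_rot"]).as_matrix(); t=np.array(list(map(float,sys.argv[1:4])))
print("t",round(b["time"],2),"pos",b["tool_pos"].round(1),"yaw",round(b["tcp_rot"][2],3),"F",b["contact_force"].round(1),"delta/100 tool",(M.T@(t-b["tool_pos"])/100).round(3))
E
python3 -m handwheel '0 0 0 0 0 -0.03 1; 0 0 0 0 0 -0.047 1; 0 0 0 0 0 -0.047 1'
python3 -m handwheel '-0.26 -0.33 0 0 0 0 1; -0.53 -0.66 0 0 0 0 1; -0.79 -1 0 0 0 0 1; -0.79 -1 0 0 0 0 1' | tail -1
python3 -m handwheel '-0.26 -0.33 0 0 0 0 1; -0.53 -0.66 0 0 0 0 1; -0.79 -1 0 0 0 0 1; -0.79 -1 0 0 0 0 1' >/dev/null
python3 -m handwheel '-0.26 -0.33 0 0 0 0 1; -0.53 -0.66 0 0 0 0 1; -0.79 -1 0 0 0 0 1; -0.79 -1 0 0 0 0 1' >/dev/null
python3 -m handwheel '-0.26 -0.33 0 0 0 0 1; -0.53 -0.66 0 0 0 0 1; -0.79 -1 0 0 0 0 1; -0.79 -1 0 0 0 0 1' >/dev/null
python3 -m handwheel '-0.26 -0.33 0 0 0 0 1; -0.53 -0.66 0 0 0 0 1; -0.79 -1 0 0 0 0 1; -0.79 -1 0 0 0 0 1' >/dev/null
python3 d.py 538.8 -137.4 130
```

```text
time: 1.2
tool_pos: [131.3, 508.3, 226.7]
tcp_rot: [3.141, 0.0, 3.038]
contact_force: [-0.3, 0.2, 0.6]
grip_width: 91.9
finger_force: 0.0
finger_force: 0.0
t 2.87 pos [474.9 -34.7 226.6] yaw 3.031 F [-0.4 -0.8  0.7] delta/100 tool [-0.746 -0.949  0.97 ]
```

```bash
python3 -m handwheel '-0.25 -0.32 0.2 0 0 0 1; -0.5 -0.63 0.5 0 0 0 1; -0.75 -0.95 0.8 0 0 0 1; -0.75 -0.95 0.97 0 0 0 1; -0.75 -0.95 0.97 0 0 0 1; -0.75 -0.95 0.97 0 0 0 1' >/dev/null
python3 d.py 538.8 -137.4 69
```

```text
t 3.37 pos [ 535.5 -131.8  128. ] yaw 3.034 F [0.4 0.2 1.2] delta/100 tool [-0.041 -0.053  0.589]
```

```bash
python3 -m handwheel '0 0 0 0 0 0 1; 0 0 0 0 0 0 1' >/dev/null
python3 d.py 538.8 -137.4 69
```

```text
t 3.53 pos [ 536.8 -131.6  131.4] yaw 3.037 F [ 0.2 -0.3  1.1] delta/100 tool [-0.024 -0.056  0.624]
```

```bash
python3 -m handwheel '-0.024 -0.056 0.2 0 0 0 1; -0.024 -0.056 0.4 0 0 0 1; -0.024 -0.056 0.6 0 0 0 1; -0.024 -0.056 0.62 0 0 0 1;  -0.024 -0.056 0.62 0 0 0 1' >/dev/null
python3 d.py 538.8 -137.4 69
python3 -m handwheel '0 0 0 0 0 0 -0.6; 0 0 0 0 0 0 -0.7; 0 0 0 0 0 0 -0.8; 0 0 0 0 0 0 -1; 0 0 0 0 0 0 -1; 0 0 0 0 0 0 -1; 0 0 0 0 0 0 -1; 0 0 0 0 0 0 -1'
python3 d.py 538.8 -137.4 69
```

```text
t 3.95 pos [ 537.9 -137.6   68.4] yaw 3.037 F [0.5 0.5 0.4] delta/100 tool [-0.008  0.003 -0.006]
time: 4.62
tool_pos: [538.0, -138.6, 67.7]
tcp_rot: [3.142, -0.0, 3.036]
contact_force: [-0.1, 0.5, -0.3]
grip_width: 43.2
finger_force: 0.0
t 4.62 pos [ 538.  -138.6   67.7] yaw 3.036 F [-0.1  0.5 -0.3] delta/100 tool [-0.006  0.012 -0.013]
```

```bash
python3 -m handwheel '0 0 0 0 0 0 -1; 0 0 0 0 0 0 -1; 0 0 0 0 0 0 -1; 0 0 0 0 0 0 -1; 0 0 0 0 0 0 -1; 0 0 0 0 0 0 -1; 0 0 0 0 0 0 -1; 0 0 0 0 0 0 -1'
```

```text
time: 5.28
tool_pos: [538.0, -138.5, 67.7]
tcp_rot: [3.141, -0.0, 3.036]
contact_force: [-0.5, -0.7, -0.3]
grip_width: 12.0
finger_force: 30.0
```

```bash
python3 -m handwheel '0 0 -0.2 0 0 0 -1; 0 0 -0.5 0 0 0 -1; 0 0 -0.8 0 0 0 -1; 0 0 -1 0 0 0 -1; 0 0 -1 0 0 0 -1'
python3 -m handwheel '0 0 -0.3 0 0 -0.02 -1; 0 0.2 -0.58 0 0 -0.037 -1; 0 0.5 -0.58 0 0 -0.037 -1; 0 0.8 -0.58 0 0 -0.037 -1; 0 1 -0.58 0 0 -0.037 -1; 0 1 -0.58 0 0 -0.037 -1; 0 1 -0.58 0 0 -0.037 -1'
python3 d.py 597.4 204 225
```

```text
time: 5.7
tool_pos: [540.3, -139.4, 172.4]
tcp_rot: [-3.139, 0.008, 3.037]
contact_force: [0.7, -0.3, -0.0]
grip_width: 11.8
finger_force: 30.0
time: 6.28
tool_pos: [548.2, -38.2, 224.9]
tcp_rot: [3.142, -0.001, -3.128]
contact_force: [-1.1, 0.5, 0.4]
grip_width: 11.6
finger_force: 30.0
t 6.28 pos [548.2 -38.2 224.9] yaw -3.128 F [-1.1  0.5  0.4] delta/100 tool [-5.240e-01  2.416e+00 -2.000e-03]
```

```bash
python3 -m handwheel '-0.1 0.3 0 0 0 0 -1; -0.2 0.6 0 0 0 0 -1; -0.2 1 0 0 0 0 -1; -0.2 1 0 0 0 0 -1' >/dev/null
python3 -m handwheel '-0.1 0.3 0 0 0 0 -1; -0.2 0.6 0 0 0 0 -1; -0.2 1 0 0 0 0 -1; -0.2 1 0 0 0 0 -1' >/dev/null
python3 -m handwheel '-0.1 0.2 0 0 0 0 -1; -0.12 0.41 0 0 0 0 -1; -0.12 0.41 0 0 0 0 -1; -0.12 0.41 0 0 0 0 -1; -0.12 0.41 0 0 0 0 -1' >/dev/null
cat > look.py <<'E'
import sys
from h import *
n=sys.argv[1]; b=bot.get_obs(); print(b["tool_pos"].round(2))
ps=[viewer.capture(c) for c in("top","side")]
c=lambda p,x,y,w,h,s:cv2.resize(cv2.cvtColor(p["frame"],cv2.COLOR_RGB2BGR)[y:y+h,x:x+w],None,fx=s,fy=s,interpolation=cv2.INTER_LANCZOS4)
x,y,x2,y2=map(int,sys.argv[2:6])
cv2.imwrite("pics/"+n,np.hstack([c(ps[0],x,y,40,60,10),c(ps[1],x2,y2,40,60,10)]))
for p,k in zip(ps,"ts"): pickle.dump(p,open(n+k+".pkl","wb"))
tip=b["tool_pos"]-[0,0,49.7]
for p,o in zip(ps,((x,y),(x2,y2))): print("tip px",proj(p,[tip,[597.4,204,153]]).round(1).tolist(),"in crop",((proj(p,[tip,[597.4,204,153]])-o+.5)*10).round().tolist())
E
python3 look.py m2.png 230 150 275 130;python3 d.py 597.4 204 225
```

```text
[597.84 201.01 225.16]
tip px [[248.7, 180.8], [248.9, 182.4]] in crop [[192.0, 313.0], [194.0, 329.0]]
tip px [[298.1, 158.0], [297.6, 163.9]] in crop [[236.0, 285.0], [231.0, 344.0]]
t 7.47 pos [597.9 201.  225.6] yaw -3.132 F [ 0.1 -0.5 -0.7] delta/100 tool [0.005 0.031 0.006]
```

View pics/m2.png

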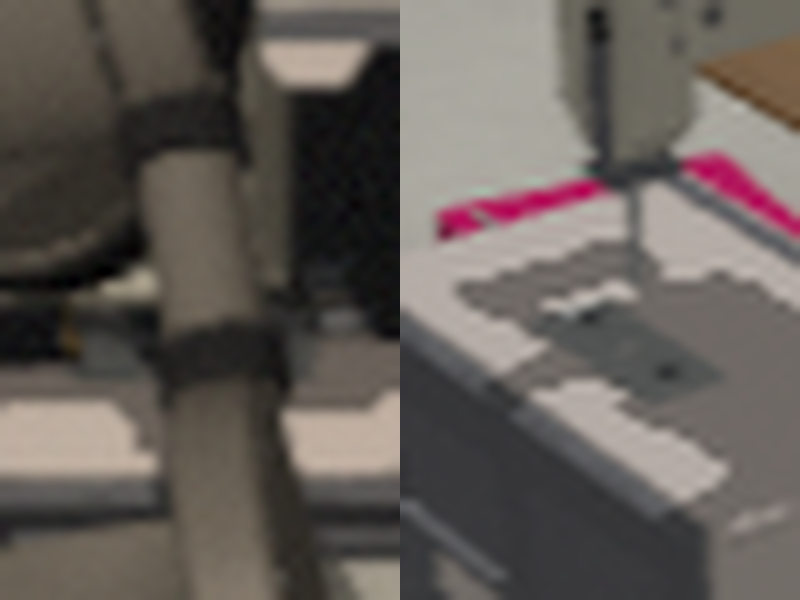

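```bash
python3 -m handwheel '0 0.03 0.1 0 0 0 -1; 0 0.03 0.2 0 0 0 -1; 0 0.03 0.2 0 0 0 -1; 0 0.03 0.2 0 0 0 -1' >/dev/null; python3 d.py 597.4 204 202.7
python3 -m handwheel '0 0 0.02 0 0 0 -1; 0 0 0.02 0 0 0 -1'; python3 -m handwheel '0 0 0.01 0 0 0 -1; 0 0 0.01 0 0 0 -1'
```

```text
t 7.8 pos [597.2 205.1 204.4] yaw -3.131 F [-0.2 -0.1 -0.3] delta/100 tool [-0.002 -0.011  0.017]
time: 7.97
tool_pos: [597.8, 205.4, 203.6]
tcp_rot: [3.142, -0.0, -3.13]
contact_force: [-0.2, 0.3, -0.6]
grip_width: 11.8
finger_force: 30.0
time: 8.13
tool_pos: [597.9, 205.5, 202.8]
tcp_rot: [3.141, 0.0, -3.13]
contact_force: [-0.0, -0.1, -1.2]
grip_width: 11.9
finger_force: 30.0
```

```bash
python3 -m handwheel '0.002 -0.012 0.005 0 0 0 -1; 0.002 -0.012 0.01 0 0 0 -1'|sed -n 2,4p; for i in 1; do python3 -m handwheel '0 0 0.01 0 0 0 -1; 0 0 0.01 0 0 0 -1'|sed -n 2,4p; done;  python3 -m handwheel '0 0 0.01 0 0 0 -1; 0 0 0.01 0 0 0 -1'|sed -n 2,4p
```

```text
tool_pos: [597.7, 204.1, 201.8]
tcp_rot: [3.142, 0.0, -3.131]
contact_force: [-0.1, -0.5, 0.5]
tool_pos: [597.6, 204.2, 200.5]
tcp_rot: [3.142, -0.0, -3.131]
contact_force: [0.8, -0.0, -0.8]
tool_pos: [597.6, 204.3, 199.5]
tcp_rot: [3.142, -0.0, -3.13]
contact_force: [-0.0, -1.1, -0.2]
```

```bash
python3 -m handwheel '0 0 0.015 0 0 0 -1; 0 0 0.015 0 0 0 -1'|sed -n 2,4p;  python3 -m handwheel '0 0 0.015 0 0 0 -1; 0 0 0.015 0 0 0 -1'|sed -n 2,4p; python3 -m handwheel '0 0 0.015 0 0 0 -1; 0 0 0.015 0 0 0 -1'|sed -n 2,4p
```

```text
tool_pos: [597.5, 204.3, 197.9]
tcp_rot: [-3.142, -0.0, -3.13]
contact_force: [-0.1, -0.1, -0.3]
tool_pos: [597.5, 204.3, 196.4]
tcp_rot: [3.142, -0.0, -3.13]
contact_force: [-0.7, -0.7, 0.1]
tool_pos: [597.5, 204.3, 194.9]
tcp_rot: [3.142, -0.0, -3.13]
contact_force: [0.6, -1.3, -0.8]
```

```bash
for_=1; python3 -m handwheel '0 0 0.015 0 0 0 -1; 0 0 0.03 0 0 0 -1; 0 0 0.03 0 0 0 -1'|sed -n 2,4p;  python3 -m handwheel '0 0 0.02 0 0 0 -1; 0 0 0.02 0 0 0 -1'|sed -n 2,4p; python3 -m handwheel '0 0 0.02 0 0 0 -1; 0 0 0.02 0 0 0 -1'|sed -n 2,4p
```

```text
tool_pos: [597.5, 204.3, 191.8]
tcp_rot: [-3.142, -0.001, -3.131]
contact_force: [-0.1, 0.1, -1.0]
tool_pos: [597.7, 204.3, 190.1]
tcp_rot: [3.141, 0.0, -3.131]
contact_force: [0.3, 0.1, 0.7]
tool_pos: [597.8, 204.3, 188.9]
tcp_rot: [3.141, 0.001, -3.13]
contact_force: [-0.9, -0.4, 3.0]
```

```bash
python3 -m handwheel '0 0 0.02 0 0 0 -1; 0 0 0.02 0 0 0 -1'|sed -n 2,4p; python3 -m handwheel '0 0 0.015 0 0 0 -1; 0 0 0.015 0 0 0 -1'|sed -n 2,4p
```

```text
tool_pos: [597.8, 204.3, 187.2]
tcp_rot: [3.141, 0.001, -3.131]
contact_force: [-1.6, -0.7, 5.4]
tool_pos: [597.9, 204.3, 185.9]
tcp_rot: [3.141, 0.002, -3.13]
contact_force: [-2.2, -0.7, 7.1]
```

```bash
python3 -m handwheel '0 0 0.01 0 0 0 -1; 0 0 0.01 0 0 0 -1'|sed -n 2,4p; python3 -m handwheel '0 0 0.01 0 0 0 -1; 0 0 0.01 0 0 0 -1'|sed -n 2,4p
```

```text
tool_pos: [597.9, 204.3, 185.2]
tcp_rot: [3.141, 0.002, -3.13]
contact_force: [-1.4, -0.9, 7.0]
tool_pos: [597.9, 204.3, 184.3]
tcp_rot: [3.141, 0.002, -3.13]
contact_force: [-2.1, -1.6, 8.4]
```

```bash
python3 -m handwheel '0 0 0.01 0 0 0 -1; 0 0 0.01 0 0 0 -1'|sed -n 2,4p; python3 -m handwheel '0 0 0.01 0 0 0 -1; 0 0 0.01 0 0 0 -1'|sed -n 2,4p; python3 - <<'E'
from h import *
p=pickle.load(open("m2.png"+"s.pkl","rb"));q=viewer.capture("side")
d=cv2.absdiff(p["frame"],q["frame"])[160:225,260:312].max(2); print((d>30).sum(), d.mean())
E
```

```text
tool_pos: [597.9, 204.3, 183.4]
tcp_rot: [3.141, 0.002, -3.13]
contact_force: [-3.2, -0.1, 8.9]
tool_pos: [597.9, 204.3, 182.3]
tcp_rot: [3.141, 0.002, -3.13]
contact_force: [-2.4, -1.0, 8.4]
959 19.49319526627219
```

```bash
python3 look.py m3.png 225 160 270 145
```

```text
[597.94 204.3  182.3 ]
tip px [[249.9, 183.5], [248.9, 182.4]] in crop [[254.0, 240.0], [244.0, 229.0]]
tip px [[297.9, 169.2], [297.6, 163.9]] in crop [[284.0, 247.0], [281.0, 194.0]]
```

View pics/m3.png

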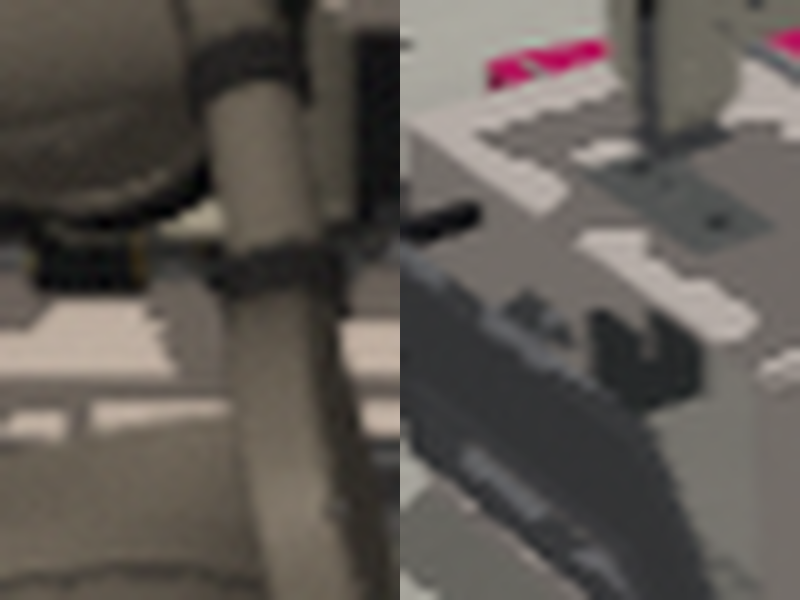

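The cover has sprung ajar: its upper edge leans forward and the strike shows behind it at crop (640,370). Next I withdraw the pin straight up and carry the key to the gap behind the cover, 52 mm to the -y side of its middle, where the inner face is plain.

```bash
python3 -m handwheel '0 0 -0.05 0 0 0 -1; 0 0 -0.15 0 0 0 -1; 0 0 -0.3 0 0 0 -1; 0 0 -0.45 0 0 0 -1;0 0 -0.6 0 0 0 -1; 0 0 -0.6 0 0 0 -1; 0 0 -0.6 0 0 0 -1' | sed -n 1,6p
python3 -m handwheel '0.2 -0.17 0 0 0 0 -1; 0.4 -0.35 0 0 0 0 -1; 0.62 -0.54 0 0 0 0 -1; 0.62 -0.54 0 0 0 0 -1;0.62 -0.54 0 0 0 0 -1; 0.62 -0.54 0 0 0 0 -1' >/dev/null
python3 d.py 536 150 176.5
python3 - <<'E'
from h import *
for th in np.arange(.3,1.66,.1):
    print(round(th,2),np.round([551.4-115*np.sin(th)+5.75*np.cos(th),18+115*np.cos(th)+5.75*np.sin(th)+46.95],1))
p=viewer.capture("side")  # ajar angle check: cover corners -y side
print([ (th,proj(p,[[551.4-131*np.sin(th),202.4+s*110,18+131*np.cos(th)] for s in(-1,1)]).round(1).tolist()) for th in(.2,.3,.4)])
save(p,"s4.png"); a=cv2.imread("pics/s4.png")[140:220,250:330]; cv2.imwrite("pics/m4.png",cv2.resize(a,None,fx=7,fy=7,interpolation=cv2.INTER_CUBIC))
E
```

```text
time: 11.45
tool_pos: [597.9, 204.4, 241.3]
tcp_rot: [3.141, 0.001, -3.13]
contact_force: [-0.3, 0.7, -0.9]
grip_width: 12.0
finger_force: 30.0
t 11.95 pos [536.6 149.8 240.3] yaw -3.131 F [ 0.3 -0.3 -0.9] delta/100 tool [0.005 0.002 0.638]
0.3 [522.9 176.5]
0.4 [511.9 173.1]
0.5 [501.3 168.6]
0.6 [491.2 163.1]
0.7 [481.7 156.6]
0.8 [472.9 149.2]
0.9 [464.9 140.9]
1.0 [457.7 131.9]
1.1 [451.5 122.2]
1.2 [446.3 112. ]
1.3 [442.1 101.3]
1.4 [439.1  90.2]
1.5 [437.1  78.8]
1.6 [436.3  67.3]
[(0.2, [[298.1, 185.7], [262.7, 159.3]]), (0.3, [[294.7, 187.8], [259.5, 161.1]]), (0.4, [[291.3, 190.3], [256.4, 163.3]])]
```

View pics/m4.png

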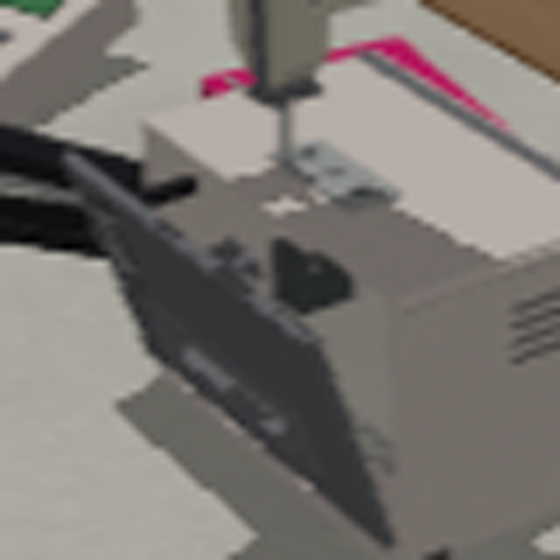

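The key hangs above the gap at about crop (287,155). The cover's -y corner at (318,340) fits 0.3 rad. There is a dark thing at (310,275) that I want to place before lowering.

```bash
python3 - <<'E'
from h import *
p=viewer.capture("side")
c=lambda X:((proj(p,X)-[250,140]+.5)*7).round().tolist()
for y in(130,150,170,202): print(y,"front face z=148,120",c([[554.4,y,148],[554.4,y,120]]),"tip goal",c([[536,y,127]]),"roofedge",c([[554.4,y,150]]))
# dark thing corners on x=554.4 plane
f,cx,cy,T=cam(p)
for u,v in((275,240),(350,290),(275,305)):
    d=T[:3,:3]@np.array([((u/7+249.5)-cx)/f,((v/7+139.5)-cy)/f,1]);o=T[:3,3];print((u,v),"x=554 plane",(o+d*(554.4-o[0])/d[0]).round(), "x=530",(o+d*(530-o[0])/d[0]).round())
E
```

```text
130 front face z=148,120 [[348.0, 267.0], [349.0, 321.0]] tip goal [[315.0, 320.0]] roofedge [[348.0, 263.0]]
150 front face z=148,120 [[324.0, 249.0], [325.0, 303.0]] tip goal [[291.0, 301.0]] roofedge [[324.0, 246.0]]
170 front face z=148,120 [[300.0, 232.0], [302.0, 286.0]] tip goal [[267.0, 284.0]] roofedge [[300.0, 229.0]]
202 front face z=148,120 [[263.0, 206.0], [265.0, 259.0]] tip goal [[231.0, 256.0]] roofedge [[262.0, 202.0]]
(275, 240) x=554 plane [554. 192. 134.] x=530 [530. 152. 160.]
(350, 290) x=554 plane [554. 129. 137.] x=530 [530.  91. 162.]
(275, 305) x=554 plane [554. 194.  98.] x=530 [530. 154. 125.]
```

```bash
python3 -m handwheel '0 0 0.1 0 0 0 -1; 0 0 0.25 0 0 0 -1; 0 0 0.4 0 0 0 -1; 0 0 0.4 0 0 0 -1' | sed -n 2,4p
python3 -m handwheel '0 0 0.08 0 0 0 -1; 0 0 0.16 0 0 0 -1; 0 0 0.24 0 0 0 -1; 0 0 0.24 0 0 0 -1' | sed -n 2,4p
python3 -m handwheel '0.04 0 0 0 0 0 -1; 0.08 0 0 0 0 0 -1; 0.12 0 0 0 0 0 -1; 0.12 0 0 0 0 0 -1' | sed -n 2,4p
python3 -m handwheel '0.03 0 0 0 0 0 -1; 0.06 0 0.01 0 0 0 -1; 0.12 0 0.035 0 0 0 -1;0.12 0 0.035 0 0 0 -1' | sed -n 2,4p;python3 d.py 501.3 150 168.6
```

```text
tool_pos: [534.8, 149.8, 196.8]
tcp_rot: [-3.141, -0.006, -3.13]
contact_force: [-0.3, -0.2, -1.7]
tool_pos: [535.5, 149.6, 175.0]
tcp_rot: [-3.141, -0.003, -3.131]
contact_force: [-0.6, -0.6, 0.1]
tool_pos: [523.5, 149.6, 177.2]
tcp_rot: [3.141, 0.0, -3.13]
contact_force: [0.3, -0.6, -1.2]
tool_pos: [511.1, 149.4, 172.9]
tcp_rot: [3.142, -0.001, -3.13]
contact_force: [0.6, -0.4, 0.2]
t 13.38 pos [511.1 149.4 172.9] yaw -3.13 F [ 0.6 -0.4  0.2] delta/100 tool [0.098 0.008 0.043]
```

```bash
python3 -m handwheel '0.05 0 0.022 0 0 0 -1; 0.1 0 0.045 0 0 0 -1; 0.15 0 0.072 0 0 0 -1; 0.2 0 0.1 0 0 0 -1; 0.25 0 0.132 0 0 0 -1; 0.295 0 0.165 0 0 0 -1; 0.34 0 0.2 0 0 0 -1; 0.385 0 0.24 0 0 0 -1' | sed -n 2,4p
python3 -m handwheel '0 0 0 0 0 0 -1; 0 0 0 0 0 0 -1' | sed -n 2,6p
python3 d.py 472.9 150 149.2; python3 - <<'E'
from h import *
p=viewer.capture("side"); b=bot.get_obs()["tool_pos"]; c=lambda X:((proj(p,X)-[220,140]+.5)*7).round().tolist()
print("tip",c([b-[0,0,49.7]]),"edge corners", [(th,c([[551.4-131*np.sin(th),202.4+s*110,18+131*np.cos(th)] for s in(-1,1)])) for th in(.3,.6,.8)])
save(p,"s5.png"); a=cv2.imread("pics/s5.png")[140:220,220:330]; cv2.imwrite("pics/m5.png",cv2.resize(a,None,fx=7,fy=7,interpolation=cv2.INTER_CUBIC))
E
```

```text
tool_pos: [473.3, 148.9, 148.9]
tcp_rot: [3.142, 0.0, -3.13]
contact_force: [0.2, -0.1, -0.0]
tool_pos: [473.2, 148.9, 148.9]
tcp_rot: [-3.141, -0.001, -3.13]
contact_force: [-0.1, 0.1, -0.2]
grip_width: 11.7
finger_force: 30.0
t 14.22 pos [473.2 148.9 148.9] yaw -3.13 F [-0.1  0.1 -0.2] delta/100 tool [ 0.003  0.011 -0.003]
tip [[387.0, 396.0]] edge corners [(0.3, [[526.0, 338.0], [280.0, 152.0]]), (0.6, [[458.0, 397.0], [218.0, 202.0]]), (0.8, [[420.0, 445.0], [184.0, 244.0]])]
```

View pics/m5.png

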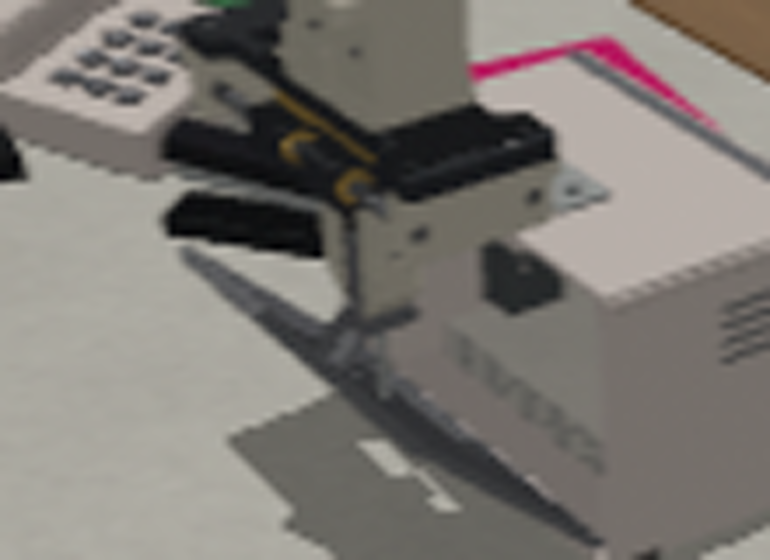

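The cover is following: its far corner at (184,248) fits 0.8 rad, with the pin pressing on its inner face. I carry on along the arc.

```bash
python3 -m handwheel '0.04 0 0.04 0 0 0 -1; 0.08 0 0.083 0 0 0 -1; 0.117 0 0.127 0 0 0 -1; 0.152 0 0.173 0 0 0 -1; 0.184 0 0.22 0 0 0 -1; 0.214 0 0.27 0 0 0 -1; 0.24 0 0.32 0 0 0 -1; 0.266 0 0.372 0 0 0 -1' | sed -n 2,4p
python3 -m handwheel '0.022 0 0.053 0 0 0 -1; 0.042 0 0.107 0 0 0 -1; 0.058 0 0.162 0 0 0 -1; 0.072 0 0.218 0 0 0 -1; 0.083 0 0.27 0 0 0 -1; 0.083 0 0.29 0 0 0 -1; 0.083 0 0.29 0 0 0 -1' | sed -n 2,4p
python3 d.py 437.1 149 78.8
```

```text
tool_pos: [446.9, 148.6, 111.5]
tcp_rot: [3.141, -0.0, -3.13]
contact_force: [0.5, 0.1, 0.0]
tool_pos: [438.4, 148.5, 82.4]
tcp_rot: [-3.141, -0.001, -3.131]
contact_force: [-0.5, 0.4, -0.5]
t 15.52 pos [438.4 148.5  82.4] yaw -3.131 F [-0.5  0.4 -0.5] delta/100 tool [0.013 0.006 0.036]
```

Now I press gently on to the stop.

```bash
python3 -m handwheel '0 0 0.02 0 0 0 -1; 0 0 0.02 0 0 0 -1' | sed -n 2,4p
python3 -m handwheel '0 0 0.015 0 0 0 -1; 0 0 0.015 0 0 0 -1' | sed -n 2,4p
python3 -m handwheel '0 0 0.01 0 0 0 -1; 0 0 0.01 0 0 0 -1' | sed -n 2,4p
```

```text
tool_pos: [439.0, 148.5, 80.9]
tcp_rot: [3.141, 0.0, -3.131]
contact_force: [-0.5, 0.0, -1.2]
tool_pos: [438.9, 148.5, 79.5]
tcp_rot: [3.141, 0.0, -3.13]
contact_force: [0.3, 0.7, -0.2]
tool_pos: [438.9, 148.6, 78.5]
tcp_rot: [3.141, 0.0, -3.13]
contact_force: [0.3, 0.2, -0.3]
```

```bash
python3 -m handwheel '0 0 0.01 0 0 0 -1; 0 0 0.01 0 0 0 -1' | sed -n 2,4p
python3 -m handwheel '0 0 0.01 0 0 0 -1; 0 0 0.01 0 0 0 -1' | sed -n 2,4p
python3 - <<'E'
from h import *
p=viewer.capture("side"); b=bot.get_obs()["tool_pos"]; c=lambda X:((proj(p,X)-[210,140]+.5)*6).round().tolist()
print("tip",c([b-[0,0,49.7]]),"edge corners", [(th,c([[551.4-131*np.sin(th)+3*np.cos(th),202.4+s*110,18+131*np.cos(th)+3*np.sin(th)] for s in(-1,1)])) for th in(1.3,1.4,1.5)])
save(p,"s6.png"); a=cv2.imread("pics/s6.png")[140:240,210:330]; cv2.imwrite("pics/m6.png",cv2.resize(a,None,fx=6,fy=6,interpolation=cv2.INTER_CUBIC))
E
```

```text
tool_pos: [439.0, 148.6, 77.9]
tcp_rot: [3.141, 0.001, -3.13]
contact_force: [-0.4, 0.1, 3.6]
tool_pos: [439.1, 148.6, 77.4]
tcp_rot: [3.141, 0.001, -3.13]
contact_force: [-2.1, -1.0, 10.7]
tip [[343.0, 474.0]] edge corners [(1.3, [[372.0, 489.0], [177.0, 307.0]]), (1.4, [[368.0, 512.0], [174.0, 327.0]]), (1.5, [[366.0, 534.0], [174.0, 348.0]])]
```

View pics/m6.png

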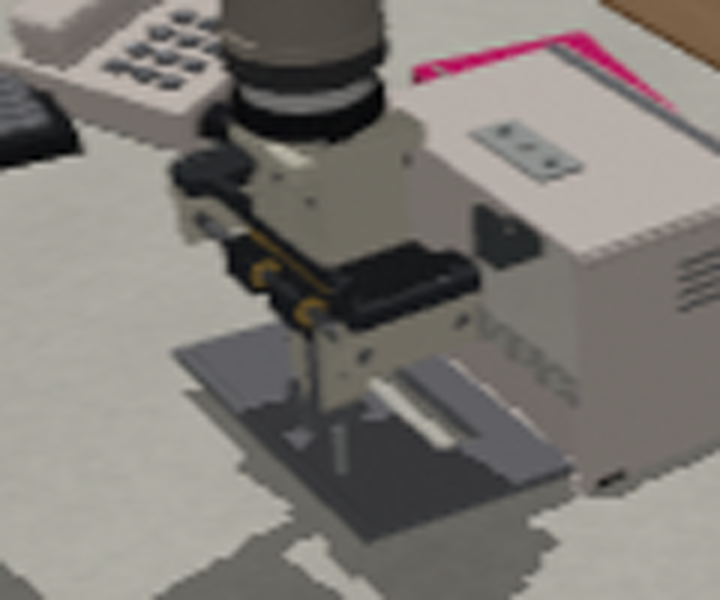

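The cover is fully open: its corners at (366,534) and (174,348) match 1.5 rad, and it stands against its stop. The pin at (341,474) is still straight in the grip. Now I lift and take the key back.

```bash
python3 -m handwheel '0 0 -0.1 0 0 0 -1; 0 0 -0.4 0 0 0 -1; 0 0 -0.7 0 0 0 -1; 0 0 -1 0 0 0 -1; 0 0 -1 0 0 0 -1' >/dev/null
python3 -m handwheel '0 0 -0.25 0 0 0.02 -1; 0 0 -0.5 0 0 0.0375 -1; 0 0 -0.5 0 0 0.0375 -1; 0 0 -0.5 0 0 0.0375 -1' >/dev/null
python3 d.py 538 -138.5 130
```

```text
t 17.15 pos [439.3 148.6 227. ] yaw 3.035 F [-0.8  0.7 -1. ] delta/100 tool [-1.283 -2.751  0.971]
```

```bash
python3 -m handwheel '-0.15 -0.33 0 0 0 0 -1; -0.3 -0.66 0 0 0 0 -1; -0.46 -1 0 0 0 0 -1; -0.46 -1 0 0 0 0 -1' >/dev/null
python3 -m handwheel '-0.15 -0.33 0 0 0 0 -1; -0.3 -0.66 0 0 0 0 -1; -0.46 -1 0 0 0 0 -1; -0.46 -1 0 0 0 0 -1' >/dev/null
python3 -m handwheel '-0.18 -0.35 0 0 0 0 -1; -0.36 -0.75 0 0 0 0 -1; -0.36 -0.75 0.3 0 0 0 -1; -0.36 -0.75 0.6 0 0 0 -1; -0.36 -0.75 0.8 0 0 0 -1;-0.36 -0.75 0.8 0 0 0 -1; -0.36 -0.75 0.8 0 0 0 -1' >/dev/null
python3 d.py 538 -138.5 130
```

```text
t 18.4 pos [ 535.9 -137.6  144.9] yaw 3.035 F [-0.2 -0.4  0.7] delta/100 tool [-0.023 -0.006  0.149]
```

```bash
python3 -m handwheel '-0.022 -0.006 0.15 0 0 0 -1; -0.022 -0.006 0.31 0 0 0 -1; -0.022 -0.006 0.31 0 0 0 -1; -0.022 -0.006 0.31 0 0 0 -1' >/dev/null
python3 -m handwheel '0 0 0 0 0 0 -1; 0 0 0 0 0 0 -1' >/dev/null
python3 d.py 538 -138.5 68.2
```

```text
t 18.9 pos [ 539.8 -139.5  117.1] yaw 3.035 F [-0.6  1.3  0.1] delta/100 tool [0.02  0.008 0.489]
```

```bash
python3 -m handwheel '0.018 0.009 0 0 0 0 -1; 0.018 0.009 0.06 0 0 0 -1; 0.018 0.009 0.06 0 0 0 -1; 0.018 0.009 0.06 0 0 0 -1' | sed -n 2,4p
python3 -m handwheel '0 0 0.04 0 0 0 -1; 0 0 0.08 0 0 0 -1; 0 0 0.08 0 0 0 -1' | sed -n 2,4p
python3 d.py 538 -138.5 68.2
```

```text
tool_pos: [537.0, -138.2, 109.2]
tcp_rot: [3.141, -0.001, 3.035]
contact_force: [0.5, -0.4, -0.8]
tool_pos: [536.8, -138.1, 100.5]
tcp_rot: [3.141, -0.002, 3.035]
contact_force: [-0.5, -0.2, -0.8]
t 19.48 pos [ 536.8 -138.1  100.5] yaw 3.035 F [-0.5 -0.2 -0.8] delta/100 tool [-0.013 -0.003  0.323]
```

Tip is about 7 mm inside the socket, with no contact. I continue down.

```bash
python3 -m handwheel '-0.006 0 0.06 0 0 0 -1; -0.012 -0.003 0.14 0 0 0 -1; -0.012 -0.003 0.2 0 0 0 -1; -0.012 -0.003 0.2 0 0 0 -1' | sed -n 2,4p
python3 -m handwheel '0 0 0.05 0 0 0 -1; 0 0 0.1 0 0 0 -1; 0 0 0.1 0 0 0 -1; 0 0 0.1 0 0 0 -1' | sed -n 2,4p
python3 d.py 538 -138.5 68
```

```text
tool_pos: [537.5, -138.4, 79.6]
tcp_rot: [3.141, -0.003, 3.035]
contact_force: [-0.2, 0.2, -1.4]
tool_pos: [538.3, -138.6, 71.2]
tcp_rot: [3.141, -0.001, 3.035]
contact_force: [-0.2, -0.6, -0.3]
t 20.15 pos [ 538.3 -138.6   71.2] yaw 3.035 F [-0.2 -0.6 -0.3] delta/100 tool [0.003 0.001 0.032]
```

```bash
python3 -m handwheel '0 0 0.02 0 0 0 -1; 0 0 0.02 0 0 0 -1; 0 0 0.02 0 0 0 -1' | sed -n 2,4p
python3 -m handwheel '0 0 0.01 0 0 0 -1; 0 0 0.01 0 0 0 -1; 0 0 0.01 0 0 0 -1' | sed -n 2,4p
```

```text
tool_pos: [538.4, -138.7, 69.6]
tcp_rot: [3.142, 0.0, 3.035]
contact_force: [1.3, 0.1, 0.2]
tool_pos: [538.5, -138.7, 68.5]
tcp_rot: [3.142, 0.0, 3.035]
contact_force: [0.7, 0.3, -0.7]
```

```bash
python3 -m handwheel '0 0 0.008 0 0 0 -1; 0 0 0.008 0 0 0 -1; 0 0 0.008 0 0 0 -1' | sed -n 2,4p
```

```text
tool_pos: [538.4, -138.7, 67.7]
tcp_rot: [3.141, 0.0, 3.035]
contact_force: [-0.1, -0.2, -1.1]
```

```bash
python3 -m handwheel '0 0 0.008 0 0 0 -1; 0 0 0.008 0 0 0 -1; 0 0 0.008 0 0 0 -1' | sed -n 2,4p
```

```text
tool_pos: [538.5, -138.7, 67.7]
tcp_rot: [-3.142, 0.0, 3.035]
contact_force: [-1.4, 0.5, 5.3]
```

Seated, so I open the fingers and withdraw upward.

```bash
python3 -m handwheel '0 0 0 0 0 0 -0.7; 0 0 0 0 0 0 -0.5; 0 0 0 0 0 0 -0.3; 0 0 0 0 0 0 -0.1; 0 0 0 0 0 0 0; 0 0 0 0 0 0 0; 0 0 0 0 0 0 0; 0 0 0 0 0 0 0' | tail -2
python3 -m handwheel '0 0 -0.15 0 0 0 0; 0 0 -0.4 0 0 0 0; 0 0 -0.7 0 0 0 0; 0 0 -1 0 0 0 0; 0 0 -1 0 0 0 0' >/dev/null
python3 -m handwheel '0.3 0.2 -0.3 0 0 0 0; 0.6 0.5 -0.5 0 0 0 0; 0.9 0.9 -0.5 0 0 0 0; 1 1 -0.5 0 0 0 0; 1 1 -0.5 0 0 0 0; 1 1 -0.5 0 0 0 0; 1 1 -0.5 0 0 0 0' | head -4
python3 - <<'E'
from h import *
p=viewer.capture("side"); save(p,"s7.png"); a=cv2.imread("pics/s7.png")[130:290,230:430]; cv2.imwrite("pics/m7.png",cv2.resize(a,None,fx=3.7,fy=3.7,interpolation=cv2.INTER_CUBIC))
E
```

```text
grip_width: 45.7
finger_force: 0.0
time: 22.82
tool_pos: [450.1, -28.9, 217.0]
tcp_rot: [-3.141, 0.001, 3.035]
contact_force: [1.3, -0.2, -0.2]
```

View pics/m7.png

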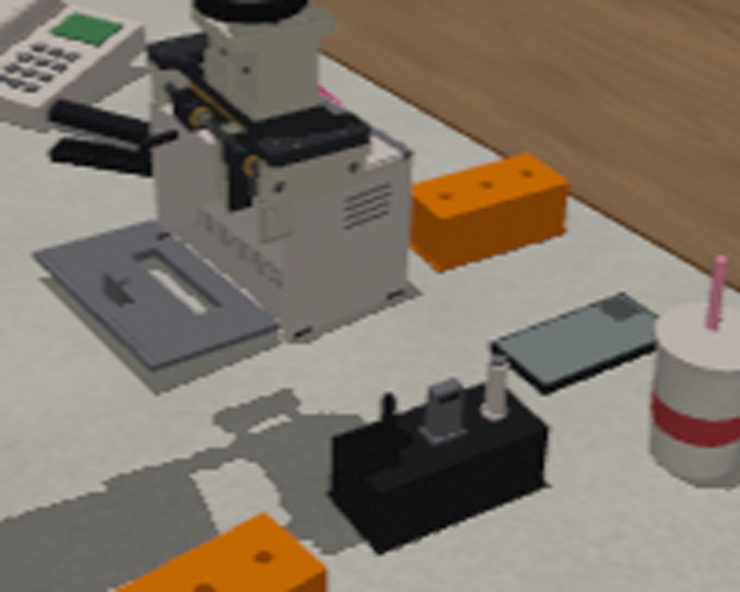

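The cover lies level in front of the dispenser at (160,300). The key stands upright on its shoulder in the middle socket at (443,410), and the robot touches nothing. I hand in.

```bash
python3 -c "
from plant import bot
print(bot.close_job())"
```

```text
the job is handed in; nothing more can be done
None
```

The job is handed in: the key released the catch, the cover is fully open, and the key is back upright in its own socket after about 23 s, with forces on the dispenser reading no more than about 11 N.

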